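Level the bench scale with a spirit level

TASK

Level the bakery's bench scale: stand the spirit level upright in the middle of the weighing pan, along the pan's long side, and let go of it; then turn the black knob of the scale's levelling foot until the bubble stands between the two lines. Last, press the spirit level down from above until the sprung pan is fully down on its stop, and finish while still pressing it there, with the bubble between the lines. Leave the jar, the brass weight and the small steel bowl where they are.

Things in the scene. Friction and masses are not known exactly. Their poses are not given: they have to be found in the camera images.
- level: Spirit level: black plastic bar with metal end caps, 220 mm long (x), 26 mm thick (y), 46 mm high (z), about 0.3 kg, standing on its narrow long edge. Origin: centre of its underside. On its +x half the top has a greenish vial window centred 64 mm from the middle, with two black lines across; the rest of the top is flat, and the middle, from 100 mm to -x up to 28 mm to +x, is free for pressing.
- level_mid (a point): The centre of the spirit level, half-way up (23 mm above its underside); axes as the level's.
- bubble (a joint): Place of the pale 14 mm long bubble in the vial along the level's x axis, in m: 0 = midway between the lines, +x towards the nearer end of the bar, stops at +-0.022. It floats to the higher end: about 1.2 mm per mrad of slope, and takes about 2 s to settle. It lies wholly between the lines within +-0.004.
- pan_mid (a point): Centre of the top face of the scale's flat steel weighing pan, 220 mm (x) by 270 mm (y, the long side), about 95 mm above the table; z is square to the pan. At the start the scale slopes down towards +y, the end with the levelling foot. The low keypad of the white scale housing is at -x.
- pan (a joint): How far the sprung pan is pressed down, m: 0 = up (also with the level lying on it), 0.005 = fully down on its stop. It starts to move at about 2 N and needs about 8 N on top of the level's weight to be fully down; a firm push of 10 to 20 N keeps it there and does not tip the scale.
- knob_grip (a point): Grip point of the levelling foot's black bar-shaped knob, on its vertical turning axis, 195 mm from the pan's middle along the pan's +y, about 105 mm above the table. The bar is 50 mm long (x), 12 mm thick (y), 36 mm high; its top is 15 mm above this point, its bottom 21 mm below.
- foot_knob: The same knob (origin 45 mm below its grip point). Clockwise seen from above raises that end of the scale by 8 mrad of slope per rad of turn: the bubble moves about 9.6 mm per rad towards that end. At the start it needs 0.9 to 2.0 rad clockwise. It is stiff (0.12 N m), stays where it is left and can be turned back.
- jar: Bystander: small jar, 48 mm wide, 75 mm high.
- weight: Bystander: brass check weight, 52 mm wide, 68 mm high.
- bowl: Bystander: small steel bowl, 140 mm wide, 60 mm high.
Not all that is in view belongs to the job. There is more than one size of the level; the job needs the larger.

How it is judged:
On the way, in this order (a step that is already met when the one before it is completed fails the run):
1. the spirit level stands in the middle of the pan, along its long side, let go (x of level_mid in the frame of pan_mid between -0.06 and 0.06 m and y of level_mid in the frame of pan_mid between -0.06 and 0.06 m and z of level_mid in the frame of pan_mid between 0.019 and 0.027 m and angle between the x axis of level_mid and the y axis of pan_mid, either way round below 0.25 rad and angle between level_mid's own z axis and vertical below 0.06 rad and contact force between the fingers and level below 0.1 N and contact force between level and pan above 1 N), for 0.2 s.
2. the foot is turned until the bubble stands between the lines, the level still standing on the pan (x of level_mid in the frame of pan_mid between -0.06 and 0.06 m and y of level_mid in the frame of pan_mid between -0.06 and 0.06 m and z of level_mid in the frame of pan_mid between 0.019 and 0.027 m and angle between the x axis of level_mid and the y axis of pan_mid, either way round below 0.25 rad and angle between level_mid's own z axis and vertical below 0.06 rad and value of joint bubble between -0.004 and 0.004 m and angle between pan_mid's own z axis and vertical below 0.0055 rad), for 0.3 s.
At the end, for the whole second after the job is handed in: Fingers press the level (over 3 N) onto the pan (over 5 N), pan down over 4.2 of 5 mm, bubble within 4 mm of the middle, pan slope under 5.5 mrad; level upright, within 60 mm of the pan centre each way and 0.25 rad of its long side (all of step 2 and value of joint pan above 0.0042 m and contact force between the fingers and level above 3 N and contact force between level and pan above 5 N); the arm keeps its last pose, push and grip.
It fails at once if a bystander is shifted by more than 30 mm (distance of any of jar, weight, bowl from where it was at the start of the episode above 0.03 m).
It also fails if it takes over 72 s, if anything falls off the work surface, if the arm or the gripper's body presses on something with over 40 N, if the wrist force passes 120 N, or if a joint passes its speed limit or range.

ROBOT

A 6-joint arm with a two-finger parallel gripper is mounted at the origin on the work surface. World frame = base frame: x ahead of the robot, y to its left, z up, the work surface at z = 0. Lengths are in m, angles in rad, forces in N, time in s.
With the tool pointing down it reaches from about 0.35 to 0.775 m from the base axis. Payload 5.5 kg.
Tool frame: the origin (TCP) lies on the centre line of the jaws, within the pads' length; the fingertips stand 11 mm ahead of it and the grasp point (between the pads) lies 8 mm behind it; z points along the fingers, y is the line along which they close (so a half turn about z gives the same grasp; the last joint's range is limited). The gripper opens to 85 mm and grips with 20 to 120 N. Pads are 22 mm wide; open, the fingers measure 114 mm over their backs; the gripper's body (76 mm by 85 mm) begins 54 mm behind the grasp point. The pads swing forward as they close: fully open they stand 13 mm farther back than shut.
Start: joints at [0.991, 0.313, 0.046, 1.304, 0, 1.431], TCP at [0.245, 0.52, 0.242] pointing down, gripper open.
Joint ranges: [-2.76, 2.76], [-0.86, 1.69], [-1.03, 1.26], [-2.2, 2.34], [-1.47, 1.5], [-3.14, 3.14]. Speed limits (rad/s): [2.57, 2.57, 3.14, 3.14, 3.14, 3.14].

INTERFACE

Orientations are given as a unit quaternion [w, x, y, z].
In Python, from workcell import get_state, eyes, env gives the robot as it stands.
- The arm moves only by the shell command python3 -m inch 'ROWS' [OPENING] [FORCE]. ROWS is JSON, one flat list of numbers, 4 for each row, row after row: the shift along the tool's x, y, z in cm, then the turn about the tool's z in rad. A call has exactly 5 rows; each row shifts and turns the commanded pose from where the row before left it, along the tool's axes as they then stand; what a row does not reach is not made up. A row lasts 1/12 s, in which the tool goes at most 41.7 mm and 7.16 degrees, less where a joint would pass 70% of its speed; a pose out of reach is approached as far as the arm can. A call is refused whole if a number of a shift passes 4.17 or a number of a turn 0.125, either way. A call with a gripper value outside its range is refused whole. OPENING is the opening, from -1 (shut) to 1 (fully open), set as the call begins (- or left out, the last holds). The fingers move at their own pace and stop on an object; FORCE is the grip in N (left out, the last holds). Time passes only in rows, so rows that do not move let the fingers close, or fill a call up. It gives the time, the measured TCP pose, the force, the opening and the grip force at its end, in the units of the state.
- get_state(): the state, without advancing time (a new reading comes with each control period).
- eyes.read_camera(name): name is "side" or "top" or "wrist"; returns the picture (400x640x3 uint8, red, green, blue); there is no depth.
- eyes.camera_info(name): a dict with "fovy" (degrees; the focal length in pixels is half the picture's height over the tangent of half this angle, whatever the lens; pixels are square), "cx", "cy" (the principal point, pixels), "xyz" and "orientation" of the camera in the world. Camera axes: x right, y down, z forward; pixel columns grow to the right and rows downward; lengths in m; the calibration is good to about 2 mm. A picture is of the moment at which its call begins: read the wrist's pose just before it. camera_info takes no time and is no camera call; for the wrist camera it gives the pose at the moment of the call.
- env.hand_in(): hands the job in; it is judged then, once.
The state is a dict: "clock": time; "joint_pos": joint angles; "qvel": joint speeds; "tau": joint torques, N m; "tcp_pos": TCP position; "orientation": TCP orientation; "wrist_force": force on the tool from outside, world axes, zero at the start; "ft_torque": the same for the moment, N m; "finger_gap": finger opening in m; "grip_force": force on a finger pad.
Only numpy, scipy, OpenCV 4.12 (cv2) and the standard library are available. Lean on these libraries where they do the work, as an engineer would, in place of code of your own. Each camera call takes 0.05 s, during which the arm holds its last target. There are 200 camera calls.

## Working session

There is one attempt and no reset: what is moved stays moved. The work goes in short steps, Python scripts to look and compute and a shell command to move; the robot and the scene stay as the last step left them, time stands still between calls to the robot, and variables do not carry over. Pictures are saved under pics/ and viewed, at most 10 in all, crops included, and the job is handed in when it is done.

```bash
ls; mkdir -p pics
cat > h.py <<'E'
import numpy as np, cv2
from workcell import get_state, eyes, env
from scipy.spatial.transform import Rotation as R
def rot(q): return R.from_quat([q[1],q[2],q[3],q[0]]).as_matrix()
def cam(n):
    i=eyes.camera_info(n); im=eyes.read_camera(n); return i,im
def ray(i,u,v):
    f=200/np.tan(np.radians(i['fovy'])/2)
    d=rot(i['orientation'])@np.array([(u-i['cx'])/f,(v-i['cy'])/f,1]); return np.array(i['xyz']),d
def onz(i,u,v,z):
    o,d=ray(i,u,v); return o+d*(z-o[2])/d[2]
def proj(i,p):
    f=200/np.tan(np.radians(i['fovy'])/2)
    c=rot(i['orientation']).T@(np.array(p)-np.array(i['xyz'])); return f*c[0]/c[2]+i['cx'],f*c[1]/c[2]+i['cy']
def save(n,im): cv2.imwrite('pics/'+n,im[:,:,::-1])
E
python3 - <<'E'
from h import *
a=[]
for n in('top','side'):
    i,im=cam(n); print(n,i); a.append(im)
    save(n+'0.png',im)
print(get_state())
E
```

```text
pics
top {'fovy': 50.49318306038506, 'cx': 320.2351491683012, 'cy': 194.55405766714523, 'xyz': array([0.314796  , 0.06173339, 1.21335319]), 'orientation': array([ 0.05347219, -0.69769607,  0.71238466, -0.05356321])}
side {'fovy': 52.35559677738243, 'cx': 319.3790720999602, 'cy': 201.09019724569208, 'xyz': array([-0.0892913 , -0.90298771,  0.94301576]), 'orientation': array([-0.43005963,  0.85897116, -0.25195686,  0.1171964 ])}
{'clock': 0.1, 'joint_pos': array([ 9.91385591e-01,  3.13959355e-01,  4.50899753e-02,  1.30362439e+00,
       -4.38815986e-05,  1.43121668e+00]), 'qvel': array([-0.0004103 , -0.00092315,  0.00309954, -0.00089998, -0.00072172,
       -0.00088085]), 'tau': array([ 3.02460234e-03, -4.81726241e+01,  2.99243939e+01,  1.27433095e-02,
       -1.05255435e-04, -3.36529183e-05]), 'tcp_pos': array([0.24458804, 0.51988845, 0.2414776 ]), 'orientation': array([-2.78043710e-04,  2.18147108e-01,  9.75915528e-01, -8.02186000e-04]), 'wrist_force': array([-0.35692091,  0.12999772,  0.04369866]), 'ft_torque': array([ 0.01631263, -0.03317571,  0.01386045]), 'grip_force': 0.0, 'finger_gap': 0.08537633808918466}
```

View pics/top0.png

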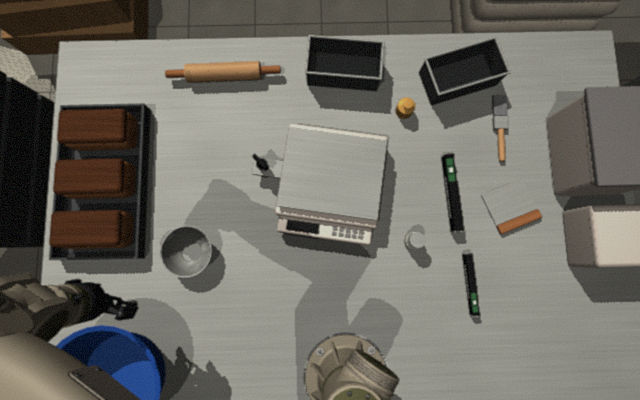

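View pics/side0.png

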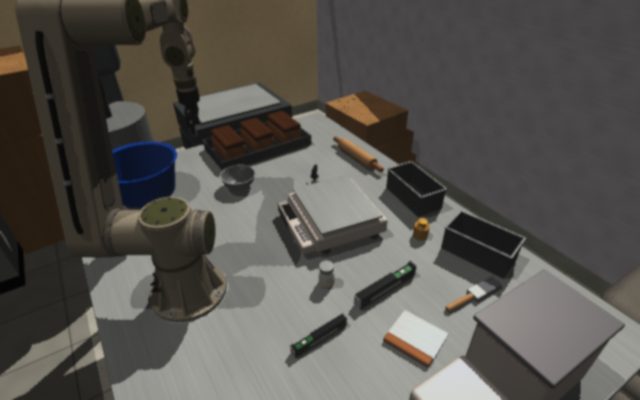

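The top view shows two level candidates: a long bar at (453,192) with its vial at the upper end (449,162), and a shorter bar at (471,285) with its vial at the lower end (473,298). The knob is at (261,162), the pan is centred near (333,168), the keypad is at (325,232), the jar at (415,238), the weight at (405,107) and the bowl at (187,251). Next I measure both bars.

```bash
cat > m.py <<'E'
from h import *
i,im=cam('top')
hsv=cv2.cvtColor(im,cv2.COLOR_RGB2HSV)
m=((im.max(2)<75)|((hsv[:,:,1]>80)&(hsv[:,:,0]>40)&(hsv[:,:,0]<90))).astype(np.uint8)
for n,(x0,y0,x1,y1) in dict(A=(435,145,475,240),B=(455,245,490,325),K=(248,145,282,185)).items():
    mm=np.zeros_like(m);mm[y0:y1,x0:x1]=m[y0:y1,x0:x1]
    cs=max(cv2.findContours(mm,0,2)[0],key=cv2.contourArea)
    z=.046 if n!='K' else .12
    P=np.array([onz(i,*c[0],z)[:2] for c in cs]).astype(np.float32)
    print(n,cv2.minAreaRect(P),cv2.boundingRect(cs), P.min(0),P.max(0))
# pan corners
for (u,v) in [(290,126),(387,134),(377,222),(279,208)]: print(u,v,onz(i,u,v,.095))
save('cropA.png',cv2.resize(im[140:325,430:500],None,fx=3,fy=3,interpolation=cv2.INTER_CUBIC))
c=cv2.resize(im[115:245,245:400],None,fx=4,fy=4,interpolation=cv2.INTER_CUBIC)
d=cv2.resize(im[145:325,435:485],(144,520),interpolation=cv2.INTER_CUBIC)
save('crop.png',np.hstack([c,d]))
E
python3 m.py
```

```text
A ((0.4911906123161316, -0.30769795179367065), (0.22126832604408264, 0.03733895346522331), 3.5501701831817627) (442, 154, 22, 79) [ 0.38104972 -0.3312309 ] [ 0.601423   -0.28428552]
B ((0.2401180863380432, -0.3405214250087738), (0.1631983518600464, 0.02774297632277012), 2.940433979034424) (462, 254, 18, 62) [ 0.15925266 -0.3575002 ] [ 0.3210674  -0.32286084]
K ((0.5713446736335754, 0.21639186143875122), (0.055486347526311874, 0.026142543181777), 43.83510208129883) (253, 154, 16, 18) [0.5474335  0.19590226] [0.593965   0.23552819]
290 126 [0.67691426 0.13855969 0.095     ]
387 134 [ 0.64869002 -0.12562562  0.095     ]
377 222 [ 0.40909955 -0.08854267  0.095     ]
279 208 [0.45173087 0.17001025 0.095     ]
```

View pics/crop.png

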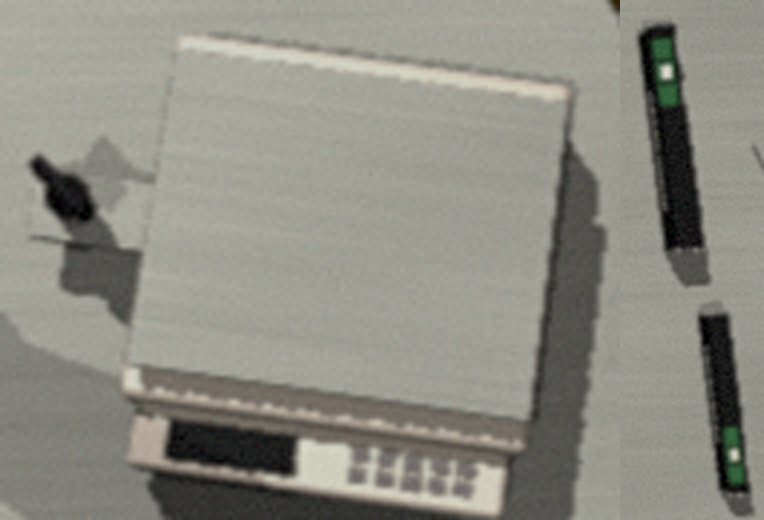

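The crop confirms it. Bar A measures 221 mm, so it is the larger level, centred near (0.491,-0.313) with its vial at the far (+x) end. Bar B is only 163 mm. I'll move above A and look with the wrist camera.

```bash
cat >> h.py <<'E'
def to(p,yaw=None):
    "shift in tool axes (cm) and turn to reach p with tool y at yaw"
    s=get_state(); M=rot(s['orientation']); y0=np.arctan2(M[1,1],M[0,1])
    t=None
    if yaw is not None:
        t=-((yaw-y0+np.pi)%(2*np.pi)-np.pi)
    print('clk',round(s['clock'],2),'tcp',s['tcp_pos'].round(4),'yaw',y0.round(3),'q6',s['joint_pos'][5].round(2),'tilt',M[:2,2].round(4),'shift cm',(M.T@(np.array(p)-s['tcp_pos'])*100).round(2),'turn',t,'F',np.round(s['wrist_force'],1),'gap',round(s['finger_gap'],4))
E
python3 -m inch '[0,0,0,-0.1,0,0,0,-0.1,0,0,0,-0.1,0,0,0,-0.1,0,0,0,-0.1]' 1 40
for k in 1 2 3 4; do python3 -m inch '[-0.9,-4,0,0,-0.9,-4,0,0,-0.9,-4,0,0,-0.9,-4,0,0,-0.9,-4,0,0]'; done
python3 - <<'E'
from h import *
i,im=cam('wrist'); print(i); save('w1.png',im)
to([.491,-.313,.25],1.633); print(proj(i,[.491,-.313,.046]))
E
```

```text
clock: 0.57
tcp_pos: [0.2447, 0.5201, 0.2419]
orientation: [-0.0, -0.033, 0.999, -0.0]
wrist_force: [0.5, -0.4, 1.0]
finger_gap: 0.0855
grip_force: 0.0
clock: 0.98
tcp_pos: [0.3015, 0.3216, 0.2419]
orientation: [-0.0, -0.031, 1.0, -0.0]
wrist_force: [1.1, 0.0, 0.0]
finger_gap: 0.0852
grip_force: 0.0
clock: 1.4
tcp_pos: [0.3586, 0.1247, 0.2424]
orientation: [0.0, -0.03, 1.0, 0.0]
wrist_force: [1.2, 0.5, -0.5]
finger_gap: 0.0854
grip_force: 0.0
clock: 1.82
tcp_pos: [0.4156, -0.0726, 0.2423]
orientation: [0.0, -0.03, 1.0, 0.0]
wrist_force: [1.4, 0.6, 0.5]
finger_gap: 0.0855
grip_force: 0.0
clock: 2.23
tcp_pos: [0.4726, -0.2695, 0.2419]
orientation: [-0.0, -0.03, 1.0, 0.0]
wrist_force: [1.4, 0.8, -0.1]
finger_gap: 0.0854
grip_force: 0.0
{'fovy': 64.69711868244477, 'cx': 318.3199301205735, 'cy': 206.04578724911184, 'xyz': array([ 0.40834971, -0.27346293,  0.37293334]), 'orientation': array([0.08856892, 0.6797384 , 0.72184548, 0.0951334 ])}
clk 2.28 tcp [ 0.475  -0.2767  0.2408] yaw 1.626 q6 -0.73 tilt [ 0.0015 -0.0047] shift cm [-1.4  -3.71 -0.9 ] turn -0.006766766561106419 F [ 6.2 -7.5  1.3] gap 0.0852
(np.float64(276.1615158858053), np.float64(199.62810836394198))
```

View pics/w1.png

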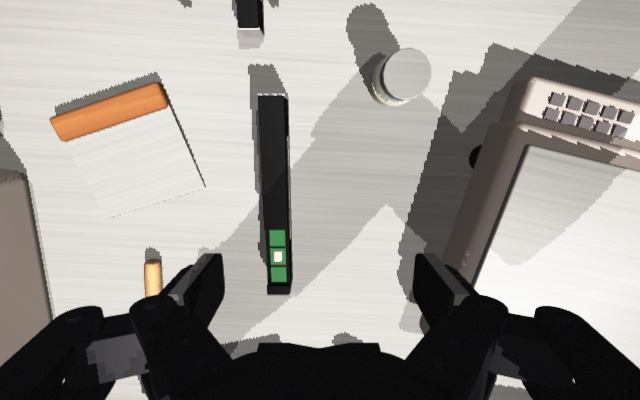

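The wrist view shows the large level upright from (272,95) to (279,293), with the vial and bubble at (278,257). The jar at (405,75) and the scale on the right are clear of the approach. Next I measure the level's top.

```bash
python3 -m inch '[0,0,0,0,0,0,0,0,0,0,0,0,0,0,0,0,0,0,0,0]' >/dev/null
python3 - <<'E'
from h import *
i,im=cam('wrist')
hsv=cv2.cvtColor(im,cv2.COLOR_RGB2HSV)
m=((im.max(2)<60)|((hsv[:,:,1]>100)&(hsv[:,:,0]>40)&(hsv[:,:,0]<90))).astype(np.uint8)
m[:, :225]=0; m[:,345:]=0; m[:60]=0; m[310:]=0
n,l,st,c=cv2.connectedComponentsWithStats(m)
k=1+np.argmax(st[1:,4]); print(st[k],c[k])
cs=max(cv2.findContours((l==k).astype(np.uint8),0,2)[0],key=cv2.contourArea)
P=np.array([onz(i,*q[0],.046)[:2] for q in cs]).astype(np.float32)
r=cv2.minAreaRect(P);print(r)
to([r[0][0],r[0][1],.03])
E
```

```text
[ 255   96   34  198 5125] [272.23004878 189.07726829]
((0.49484527111053467, -0.3129039704799652), (0.21624015271663666, 0.02986135706305504), 3.550464630126953)
clk 2.75 tcp [ 0.4726 -0.2662  0.2428] yaw 1.633 q6 -0.72 tilt [ 0.0005 -0.0002] shift cm [-1.92 -4.79 21.28] turn None F [-0.1  0.4  0.1] gap 0.0854
```

```bash
python3 -m inch '[-0.6,-1.6,1.5,0,-0.6,-1.7,2,0,-0.5,-1.6,3,0,0,0,3,0,0,0,3,0]' >/dev/null
python3 -m inch '[0,0,2.5,0,0,0,2.5,0,0,0,2.2,0,0,0,1,0,0,0,1,0]' >/dev/null
python3 - <<'E'
from h import *
to([.493,-.314,.026],1.633)
i,im=cam('wrist');save('w2.png',im)
E
```

```text
clk 3.58 tcp [ 0.4923 -0.3143  0.0246] yaw 1.632 q6 -0.77 tilt [-0.0008  0.0008] shift cm [-0.07  0.03 -0.14] turn -0.0011226309777940813 F [0.1 0.4 0.4] gap 0.0852
```

View pics/w2.png

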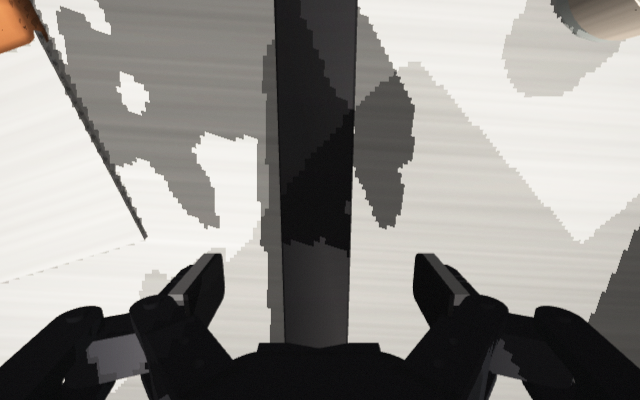

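The level lies centred between the open pads (column 317), so I close, lift and check. I also refine the pan and knob from the wrist view while lifted.

```bash
python3 -m inch '[0,0,0,0,0,0,0,0,0,0,0,0,0,0,0,0,0,0,0,0]' -1 80 >/dev/null
python3 -m inch '[0,0,0,0,0,0,0,0,0,0,0,0,0,0,0,0,0,0,0,0]' 
python3 -m inch '[0,0,-2,0,0,0,-4,0,0,0,-4,0,0,0,-4,0,0,0,-4,0]'
python3 - <<'E'
from h import *
i,im=cam('top')
# pan corners from top view: threshold of edges via lines
g=cv2.GaussianBlur(cv2.cvtColor(im,cv2.COLOR_RGB2GRAY),(3,3),0)
def edge(p0,p1,n=25,w=8):
    p0=np.array(p0,float);p1=np.array(p1,float);d=(p1-p0)/np.linalg.norm(p1-p0);nn=np.array([-d[1],d[0]])
    pts=[]
    for t in np.linspace(.12,.88,n):
        q=p0+t*(p1-p0); s=np.arange(-w,w+.1,.25)
        X=q+s[:,None]*nn
        v=cv2.remap(g,X[:,:1].astype(np.float32),X[:,1:].astype(np.float32),1)[:,0].astype(float)
        a=np.abs(np.gradient(v)); pts.append(X[a.argmax()])
    P=np.array([onz(i,*q,.095)[:2] for q in pts],np.float32)
    vx,vy,x,y=cv2.fitLine(P,cv2.DIST_HUBER,0,.001,.001)[:,0]
    r=(P-[x,y])@np.array([-vy,vx]); print('ang',np.degrees(np.arctan2(vy,vx)).round(2),'pt',x,y,'rms',r.std().round(4))
edge((290,126),(280,207)); edge((387,138),(377.5,219)); edge((280,207.5),(377.5,219))
c=cv2.resize(im[115:245,245:400],None,fx=5,fy=4.6)
to([.55,.02,.2])
i,im=cam('wrist');save('w3.png',im)
E
```

```text
clock: 4.47
tcp_pos: [0.4934, -0.3159, 0.0266]
orientation: [0.001, -0.03, 1.0, -0.001]
wrist_force: [0.0, 0.7, 6.4]
finger_gap: 0.025
grip_force: 80.2
clock: 4.88
tcp_pos: [0.4918, -0.3147, 0.2064]
orientation: [-0.001, -0.03, 1.0, 0.001]
wrist_force: [-0.1, -1.1, -4.8]
finger_gap: 0.0249
grip_force: 79.0
ang -10.8 pt 0.5595157 0.15970784 rms 0.0034
ang -9.45 pt 0.51976365 -0.10586826 rms 0.0016
ang 81.42 pt 0.41373092 0.014813233 rms 0.0092
clk 4.93 tcp [ 0.4947 -0.3172  0.2156] yaw 1.631 q6 -0.77 tilt [ 0.0086 -0.0073] shift cm [-7.53 33.34  1.36] turn None F [ 2.2 -1.9  3.4] gap 0.025
```

```bash
python3 -m inch '[0,0,-1,0.12,0,0,-1,0.12,0,0,0,0.12,0,0,0,0.12,0,0,0,0.12]' >/dev/null
for k in 1 2; do python3 -m inch '[0,0,0,0.12,0,0,0,0.12,0,0,0,0.12,0,0,0,0.12,0,0,0,0.12]' >/dev/null; done
python3 - <<'E'
from h import *
to([.544,.015,.14],-.168)
E
```

```text
clk 6.23 tcp [ 0.4918 -0.3148  0.2234] yaw -0.175 q6 1.04 tilt [-0.0022  0.002 ] shift cm [33.37 -0.59  8.39] turn -0.007043843292401597 F [-0.5  0.3 -2.7] gap 0.025
```

View pics/w3.png

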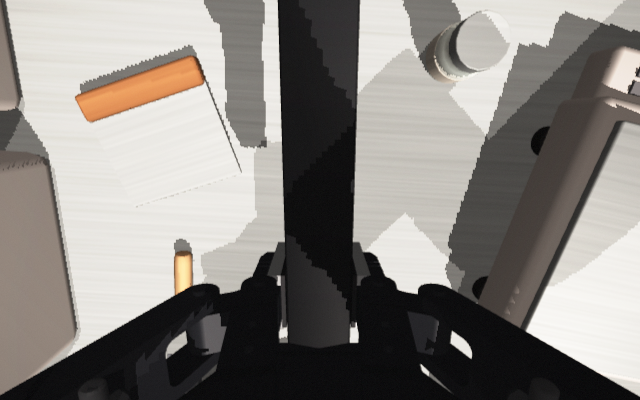

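The level is held straight between the pads (columns 280–358), so I carry it over the pan.

```bash
python3 -m inch '[3.5,-0.1,0,0,4,-0.1,0,0,4,-0.1,0,0,4,-0.1,0,0,4,-0.1,0,0]' >/dev/null
python3 -m inch '[4,-0.1,0,0,4,0,0,0,3.5,0,1,0,2.4,0,2,0,0,0,2,0]' >/dev/null
python3 -m inch '[0,0,1.5,0,0,0,1,0,0,0,0.5,0,0,0,0,0,0,0,0,0]'
python3 - <<'E'
from h import *
to([.544,.015,.123],-.168)
E
```

```text
clock: 7.48
tcp_pos: [0.5428, 0.0145, 0.1453]
orientation: [-0.0, 0.765, 0.645, -0.0]
wrist_force: [0.1, 0.8, -3.2]
finger_gap: 0.025
grip_force: 79.2
clk 7.48 tcp [0.5428 0.0145 0.1453] yaw -0.17 q6 1.62 tilt [-0.0003  0.0001] shift cm [0.07 0.11 2.23] turn -0.0018132840623459323 F [ 0.1  0.8 -3.2] gap 0.025
```

```bash
python3 -m inch '[0,0,0.6,0,0,0,0.5,0,0,0,0.3,0,0,0,0.2,0,0,0,0,0]' |egrep 'tcp|wrist'
python3 -m inch '[0,0,0.2,0,0,0,0.1,0,0,0,0.1,0,0,0,0,0,0,0,0,0]' |egrep 'tcp|wrist'
python3 - <<'E'
from h import *
i,im=cam('side')
u,v=map(int,proj(i,[.544,.015,.11]));save('s1.png',cv2.resize(im[v-60:v+60,u-80:u+80],None,fx=4,fy=4,interpolation=2))
E
```

```text
tcp_pos: [0.5425, 0.0149, 0.1288]
wrist_force: [0.4, 0.3, -3.7]
tcp_pos: [0.5428, 0.015, 0.1253]
wrist_force: [1.2, 0.1, -3.0]
```

View pics/s1.png

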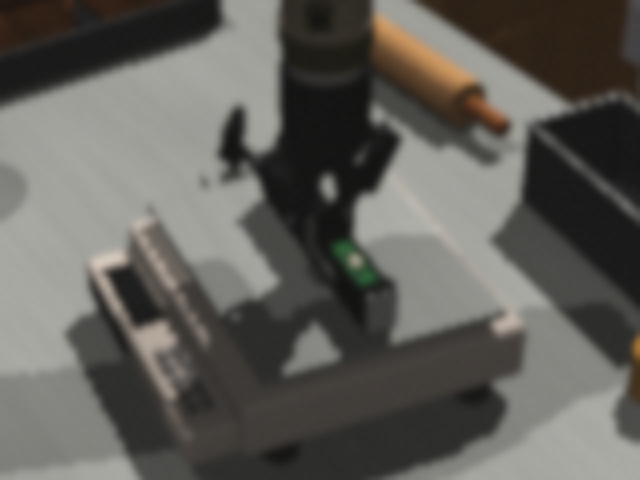

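The level is just above the pan in the right place, with the vial at (355,262) facing the side camera. I lower it in small steps until contact.

```bash
python3 -m inch '[0,0,0.1,0,0,0,0.1,0,0,0,0,0,0,0,0,0,0,0,0,0]' |egrep 'tcp|wrist'
python3 -m inch '[0,0,0.1,0,0,0,0.05,0,0,0,0,0,0,0,0,0,0,0,0,0]' |egrep 'tcp|wrist'
```

```text
tcp_pos: [0.5428, 0.015, 0.1233]
wrist_force: [0.2, -0.6, -3.6]
tcp_pos: [0.5428, 0.0149, 0.1218]
wrist_force: [0.2, -0.4, -3.9]
```

```bash
python3 -m inch '[0,0,0.1,0,0,0,0,0,0,0,0,0,0,0,0,0,0,0,0,0]' |egrep 'tcp|wrist|orie'
python3 -m inch '[0,0,0.1,0,0,0,0,0,0,0,0,0,0,0,0,0,0,0,0,0]' |egrep 'tcp|wrist|orie'
```

```text
tcp_pos: [0.543, 0.0151, 0.1211]
orientation: [0.0, 0.764, 0.645, 0.0]
wrist_force: [-0.7, 1.8, 2.2]
tcp_pos: [0.543, 0.0151, 0.12]
orientation: [0.0, 0.764, 0.645, 0.0]
wrist_force: [-0.9, 2.7, 2.5]
```

```bash
python3 -m inch '[0,0,0,0,0,0,0,0,0,0,0,0,0,0,0,0,0,0,0,0]' 0.3 40|egrep 'tcp|wrist|gap|grip'
python3 -m inch '[0,0,-1,0,0,0,-2,0,0,0,-3,0,0,0,-3,0,0,0,-1,0]' |egrep 'tcp|wrist'
python3 - <<'E'
from h import *
for n in('side','top'):
    i,im=cam(n)
    u,v=map(int,proj(i,[.57,.08,.11]));c=cv2.resize(im[v-65:v+65,u-62:u+62],(372,390),interpolation=2)
    a=c if n=='side' else np.hstack([a,c])
save('st2.png',a); to([.577,.215,.2],1.4)
E
```

```text
tcp_pos: [0.5428, 0.0148, 0.1196]
wrist_force: [-0.5, -0.2, -0.0]
finger_gap: 0.0554
grip_force: 0.0
tcp_pos: [0.5447, 0.0147, 0.225]
wrist_force: [0.6, 0.7, 0.3]
clk 10.97 tcp [0.5446 0.0147 0.223 ] yaw -0.169 q6 1.62 tilt [ 0.006  -0.0007] shift cm [20.28 -0.19  2.3 ] turn -1.5689486484132855 F [ 0.5 -0.8 -0.1] gap 0.0553
```

View pics/st2.png

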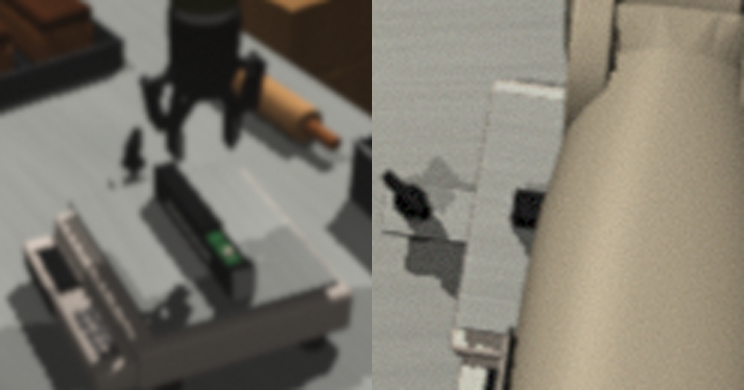

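The level stands upright and free on the pan, with the vial at (225,247) in the left crop. The knob is at (410,200) in the right crop, seen as a bar lying oblique. I move closer and measure it with the wrist camera.

```bash
python3 -m inch '[3,0,0,0,4,0,0,0,3,0,0,0,1,0,0,0,0,0,0,0]' >/dev/null
python3 -m inch '[0,0,0,0,0,0,0,0,0,0,0,0,0,0,0,0,0,0,0,0]' >/dev/null
python3 - <<'E'
from h import *
i,im=cam('wrist');save('w4.png',im); print(proj(i,[.577,.215,.12]));np.save('w4.npy',im)
print(onz(i,320,200,.12)); import pickle; pickle.dump(i,open('w4.pkl','wb')); to([.577,.215,.12])
E
```

```text
(np.float64(316.87659995247213), np.float64(78.57035810209896))
[0.56477487 0.13044343 0.12      ]
clk 11.85 tcp [0.5614 0.1225 0.2199] yaw -0.17 q6 1.82 tilt [0.0002 0.    ] shift cm [ 9.38 -0.03  9.99] turn None F [0.4 0.7 0.6] gap 0.0555
```

View pics/w4.png

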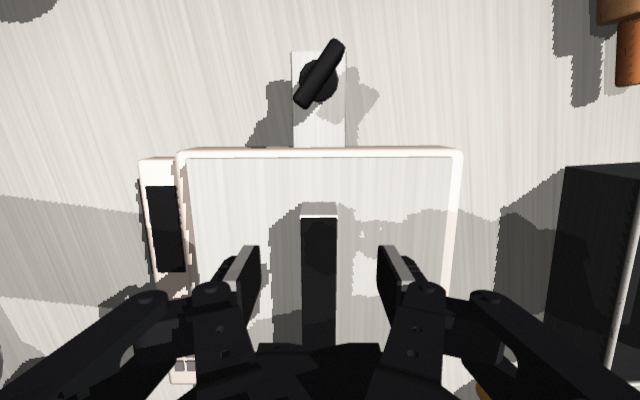

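The wrist view shows the knob bar running obliquely from about (301,104) to (338,43), centre (319,74). The level sits square to the pan at (319,270).

Run:
```python
from h import *; import pickle
i=pickle.load(open('w4.pkl','rb'))
a=onz(i,301,104,.12);b=onz(i,338,43,.12);d=b-a
print(a,b,np.linalg.norm(d)); c=(a+b)/2; ang=np.arctan2(d[1],d[0]);print(c,ang,[ang+np.pi/2,ang-np.pi/2])
to([c[0],c[1],.097],ang-np.pi/2);to([c[0],c[1],.097],ang+np.pi/2)
for q in [(180,152),(462,152)]: print(onz(i,*q,.095))
```

```text
[0.56328233 0.20056318 0.12      ] [0.59460557 0.23439847 0.12      ] 0.04610826670685966
[0.57894395 0.21748082 0.12      ] 0.8239319047799611 [np.float64(2.3947282315748577), np.float64(-0.7468644220149354)]
clk 11.85 tcp [0.5614 0.1225 0.2199] yaw -0.17 q6 1.82 tilt [0.0002 0.    ] shift cm [ 9.66  0.12 12.29] turn 0.5765326915555233 F [0.4 0.7 0.6] gap 0.0555
clk 11.85 tcp [0.5614 0.1225 0.2199] yaw -0.17 q6 1.82 tilt [0.0002 0.    ] shift cm [ 9.66  0.12 12.29] turn -2.565059962034269 F [0.4 0.7 0.6] gap 0.0555
[0.45979158 0.18240892 0.095     ]
[0.68267698 0.14418618 0.095     ]
```

```bash
for k in 1 2 3 4; do python3 -m inch '[0,0,0,-0.122,0,0,0,-0.122,0,0,0,-0.122,0,0,0,-0.122,0,0,0,-0.122]' 0 60 >/dev/null; done
python3 -m inch '[-2,1.3,0,-0.122,-2.5,1.6,0,0,-2.5,1.6,0,0,-1.1,0.7,0,0,0,0,0,0]' >/dev/null
python3 - <<'E'
from h import *
to([.579,.2175,.097],2.395)
i,im=cam('wrist'); print(proj(i,[.579,.2175,.12]))
E
```

```text
clk 13.93 tcp [0.5814 0.2197 0.2196] yaw 2.396 q6 -0.59 tilt [0.0003 0.0006] shift cm [ 0.33  0.03 12.26] turn 0.0008450704412719112 F [ 0.8 -0.5 -0.3] gap 0.0428
(np.float64(319.22628900466407), np.float64(205.55905908853032))
```

```bash
python3 -m inch '[0.3,0,1,0,0,0,2,0,0,0,2,0,0,0,0,0,0,0,0,0]' >/dev/null
python3 - <<'E'
from h import *
i,im=cam('wrist'); save('w5.png',im); print(proj(i,[.579,.2175,.12])); to([.579,.2175,.097],2.395)
E
```

```text
(np.float64(322.08477400695733), np.float64(237.7685218038041))
clk 14.45 tcp [0.5791 0.2142 0.1703] yaw 2.392 q6 -0.6 tilt [-0.0004 -0.0003] shift cm [-0.24  0.23  7.33] turn -0.003198316331960882 F [ 1.3 -0.5 -0. ] gap 0.0429
```

View pics/w5.png

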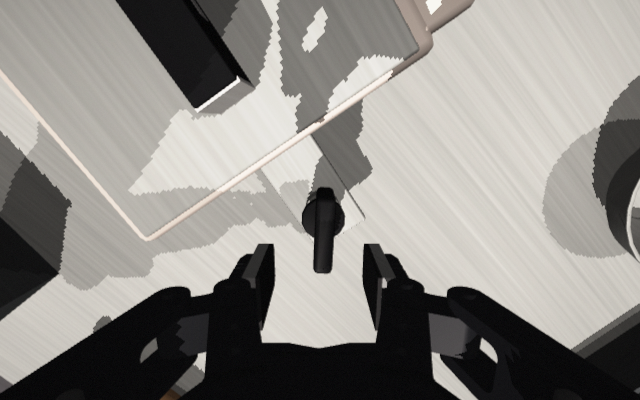

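The bar lines up with the fingers, spanning rows 188–272 at column 323 between pads centred on 318. I descend with a 2 mm correction in y and grip.

```bash
python3 -m inch '[-0.1,0.2,2,0,0,0,2,0,0,0,2,0,0,0,1.2,0,0,0,0,0]' |egrep 'tcp|wrist'
python3 -m inch '[0,0,0,0,0,0,0,0,0,0,0,0,0,0,0,0,0,0,0,0]' -1 60|egrep 'tcp|wrist|gap|grip'
python3 -m inch '[0,0,0,0,0,0,0,0,0,0,0,0,0,0,0,0,0,0,0,0]' -1 60|egrep 'tcp|wrist|gap|grip'
cat > bub.py <<'E'
from h import *
for n in('top','side'):
    i,im=cam(n); hsv=cv2.cvtColor(im,cv2.COLOR_RGB2HSV)
    u,v=map(int,proj(i,[.535,-.05,.14])); s=20
    o=hsv[v-s:v+s,u-s:u+s]; g=((o[:,:,1]>90)&(o[:,:,0]>40)&(o[:,:,0]<90)).astype(np.uint8)
    nn,l,st,_=cv2.connectedComponentsWithStats(cv2.morphologyEx(g,3,np.ones((5,5))))
    if nn<2: print(n,'no vial',u,v);continue
    k=1+np.argmax(st[1:,4]); box=(l==k)
    cs=max(cv2.findContours(box.astype(np.uint8),0,2)[0],key=cv2.contourArea)
    P=np.array([onz(i,q[0][0]+u-s,q[0][1]+v-s,.141)[:2] for q in cs]); 
    d=np.array([-.167,-.986]);t=P@d
    V=im[v-s:v+s,u-s:u+s].min(2).astype(float)*box   # pale = min channel high
    w=np.clip(V-.5*V.max(),0,None); ys,xs=np.nonzero(w)
    B=sum(w[y,x]*onz(i,x+u-s,y+v-s,.141)[:2] for y,x in zip(ys,xs))/w.sum()
    print(n,'vial mid',((t.min()+t.max())/2).round(4),'len',(t.max()-t.min()).round(4),'bubble mm',((B@d-(t.min()+t.max())/2)*1000).round(1),'vmax',V.max())
    save('b_%s.png'%n,cv2.resize(im[v-s:v+s,u-s:u+s],(380,380),interpolation=2))
print('clk',get_state()['clock'])
a=[cv2.imread('pics/b_%s.png'%n) for n in('top','side')]; cv2.imwrite('pics/b.png',np.hstack(a))
E
python3 bub.py
```

```text
tcp_pos: [0.5775, 0.2166, 0.0965]
wrist_force: [0.3, -0.1, -0.4]
tcp_pos: [0.5782, 0.2186, 0.0999]
wrist_force: [-5.0, 3.5, 4.3]
finger_gap: 0.0111
grip_force: 59.4
tcp_pos: [0.5781, 0.2186, 0.0999]
wrist_force: [-5.6, 3.1, 3.5]
finger_gap: 0.0112
grip_force: 59.4
top vial mid -0.0483 len 0.0847 bubble mm 8.6 vmax 99.0
side vial mid -0.0462 len 0.0332 bubble mm 2.2 vmax 59.0
clk 15.8
```

View pics/b.png

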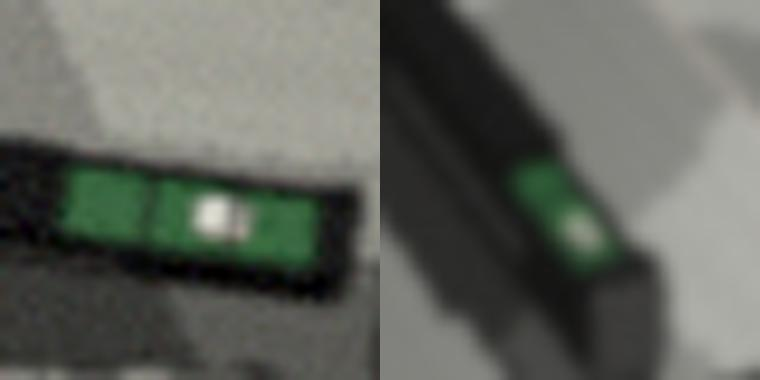

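The crop shows the vial from x=65 to 320, with lines at about 150 and 238. The bubble is at about 222, roughly 8.6 mm off towards the -y end. I turn the knob about 0.9 rad clockwise.

```bash
for k in 1 2; do python3 -m inch '[0,0,-0.02,0.09,0,0,-0.02,0.09,0,0,-0.02,0.09,0,0,-0.02,0.09,0,0,-0.02,0.09]' |egrep 'tcp|wrist|gap|orie'; done
for k in 1 2 3 4; do python3 -m inch '[0,0,0,0,0,0,0,0,0,0,0,0,0,0,0,0,0,0,0,0]' >/dev/null; done
python3 bub.py;python3 -c "
from h import *
to([.579,.2175,.097],2.395)"
```

```text
tcp_pos: [0.5783, 0.2181, 0.1011]
orientation: [0.001, -0.183, 0.983, 0.001]
wrist_force: [-4.1, 2.2, 4.5]
finger_gap: 0.0113
tcp_pos: [0.5783, 0.2176, 0.1022]
orientation: [0.001, 0.041, 0.999, 0.0]
wrist_force: [-4.9, -0.8, 5.0]
finger_gap: 0.0109
top vial mid -0.0452 len 0.0799 bubble mm 2.2 vmax 102.0
side vial mid -0.0486 len 0.0284 bubble mm 11.1 vmax 92.0
clk 18.4
clk 18.4 tcp [0.5783 0.2176 0.1022] yaw 1.493 q6 0.31 tilt [0.0013 0.0005] shift cm [-0.07 -0.    0.52] turn -0.9018350205534507 F [-5.9 -0.3  5.3] gap 0.0113
```

```bash
cat > prof.py <<'E'
from h import *
import sys
n=sys.argv[1] if len(sys.argv)>1 else 'top'
i,im=cam(n); d=np.array([-.168,-.986]); e=np.array([.986,-.168]); c=np.array([.543,.015])
ts=np.arange(24,112,2.)/1000
out=[]
for t in ts:
    X=[proj(i,[*(c+t*d+w*e),.141]) for w in np.linspace(-.006,.006,7)]
    X=np.array(X,np.float32)[:,None]
    out.append(cv2.remap(im,X[...,0],X[...,1],1).reshape(-1,3).mean(0))
o=np.array(out)
for t,p in zip(ts,o): print(int(t*1000),p.astype(int),end='; ')
print('clk',get_state()['clock'])
E
python3 prof.py
```

```text
24 [20 18 16]; 26 [18 19 18]; 28 [24 29 23]; 30 [30 48 33]; 32 [38 70 43]; 34 [47 89 54]; 36 [52 96 59]; 38 [52 97 60]; 40 [52 97 58]; 42 [52 97 60]; 44 [53 97 60]; 46 [52 95 59]; 48 [50 94 58]; 50 [48 88 54]; 52 [44 77 49]; 54 [43 71 47]; 56 [59 86 60]; 58 [ 90 113  87]; 60 [127 142 119]; 62 [151 161 142]; 64 [158 167 150]; 66 [158 167 151]; 68 [157 165 149]; 70 [145 155 137]; 72 [114 128 108]; 74 [79 99 76]; 76 [51 77 52]; 78 [42 75 46]; 80 [48 89 54]; 82 [52 96 59]; 84 [52 95 59]; 86 [49 92 57]; 88 [50 94 58]; 90 [52 95 59]; 92 [53 96 59]; 94 [51 94 57]; 96 [48 88 53]; 98 [40 70 45]; 100 [32 48 35]; 102 [27 31 28]; 104 [24 23 24]; 106 [22 18 20]; 108 [37 37 36]; 110 [70 70 67]; clk 18.45
```

The bubble now spans 59–72.5 mm along the bar and the lines are at 53.5 and 77.5, so it sits about 0 mm off the middle. I release the knob, rise and recheck.

```bash
python3 -m inch '[0,0,0,0,0,0,0,0,0,0,0,0,0,0,0,0,0,0,0,0]' 0 40|egrep 'tcp|wrist|gap'
python3 -m inch '[0,0,-2,0,0,0,-3,0,0,0,-3,0,0,0,-2,0,0,0,0,0]' |egrep 'tcp|wrist'
for k in 1 2 3 4; do python3 -m inch '[0,0,0,0,0,0,0,0,0,0,0,0,0,0,0,0,0,0,0,0]' -1 >/dev/null; done
python3 prof.py;python3 -c "
from h import *
to([.543,.015,.2],1.40)"
```

```text
tcp_pos: [0.5787, 0.2173, 0.1]
wrist_force: [-0.9, -0.8, 0.1]
finger_gap: 0.0428
tcp_pos: [0.581, 0.218, 0.2052]
wrist_force: [0.5, -0.2, 0.8]
24 [21 20 21]; 26 [23 23 24]; 28 [24 30 26]; 30 [32 50 34]; 32 [39 71 45]; 34 [48 90 55]; 36 [52 95 58]; 38 [52 96 59]; 40 [51 95 58]; 42 [52 97 58]; 44 [53 97 60]; 46 [52 97 59]; 48 [50 94 58]; 50 [48 87 55]; 52 [43 76 47]; 54 [46 73 47]; 56 [68 92 66]; 58 [103 124  99]; 60 [136 152 129]; 62 [156 166 147]; 64 [161 170 153]; 66 [160 169 152]; 68 [157 166 149]; 70 [143 154 135]; 72 [110 124 103]; 74 [72 93 69]; 76 [44 72 47]; 78 [42 74 47]; 80 [49 90 55]; 82 [53 96 59]; 84 [51 94 57]; 86 [51 93 57]; 88 [52 95 58]; 90 [52 95 59]; 92 [54 97 59]; 94 [53 96 58]; 96 [49 89 55]; 98 [42 71 46]; 100 [33 47 35]; 102 [26 29 27]; 104 [22 20 22]; 106 [24 24 25]; 108 [39 40 38]; 110 [72 72 67]; clk 21.0
clk 21.0 tcp [0.5783 0.2173 0.1998] yaw 1.493 q6 0.31 tilt [-0.      0.0001] shift cm [ 1.950e+00 -2.045e+01 -2.000e-02] turn 0.09298401515708132 F [-0.3 -0.1  0.2] gap -0.0001
```

The bubble is now about -0.6 mm off the middle with the knob released. I move over the level's middle with the fingers shut.

```bash
python3 -m inch '[0.4,-3,0,0.09,0.3,-4,0,0,0,-4,0,0,0,-4,0,0,0,-3.5,0,0]' |egrep 'tcp'
python3 -m inch '[0,-1.8,0,0,0,0,1,0,0,0,1,0,0,0,0.5,0,0,0,0,0]' |egrep 'tcp'
python3 -m inch '[0,0,0,0,0,0,0,0,0,0,0,0,0,0,0,0,0,0,0,0]' |egrep 'wrist'
python3 -c "
from h import *
to([.543,.015,.152],1.40)"
```

```text
tcp_pos: [0.5425, 0.0336, 0.1999]
tcp_pos: [0.5391, 0.0189, 0.1727]
wrist_force: [-0.8, -0.7, -0.2]
clk 22.25 tcp [0.5404 0.018  0.1751] yaw 1.404 q6 0.05 tilt [0.0006 0.    ] shift cm [-0.3  -0.26  2.31] turn 0.0036424901010887467 F [-0.8 -0.7 -0.2] gap -0.0
```

```bash
python3 -m inch '[-0.3,-0.2,0.8,0,0,0,0.6,0,0,0,0.4,0,0,0,0.2,0,0,0,0,0]' |egrep 'tcp|wrist'
python3 -m inch '[0,0,0.1,0,0,0,0.1,0,0,0,0.1,0,0,0,0,0,0,0,0,0]' |egrep 'tcp|wrist'
python3 -m inch '[0,0,0.1,0,0,0,0.1,0,0,0,0,0,0,0,0,0,0,0,0,0]' |egrep 'tcp|wrist'
```

```text
tcp_pos: [0.5422, 0.0152, 0.1538]
wrist_force: [-0.6, 0.4, 0.4]
tcp_pos: [0.5429, 0.0152, 0.152]
wrist_force: [0.2, -0.4, 0.9]
tcp_pos: [0.543, 0.0152, 0.1501]
wrist_force: [-0.4, -0.2, 4.0]
```

```bash
python3 -m inch '[0,0,0.1,0,0,0,0.1,0,0,0,0,0,0,0,0,0,0,0,0,0]' |egrep 'tcp|wrist'
python3 -m inch '[0,0,0.1,0,0,0,0.05,0,0,0,0,0,0,0,0,0,0,0,0,0]' |egrep 'tcp|wrist'
python3 -m inch '[0,0,0.05,0,0,0,0,0,0,0,0,0,0,0,0,0,0,0,0,0]' |egrep 'tcp|wrist'
```

```text
tcp_pos: [0.543, 0.0152, 0.1483]
wrist_force: [-1.7, 0.6, 6.8]
tcp_pos: [0.543, 0.0152, 0.1471]
wrist_force: [-2.8, 0.3, 8.1]
tcp_pos: [0.543, 0.0152, 0.147]
wrist_force: [-3.1, 1.1, 10.7]
```

```bash
python3 -m inch '[0,0,0.05,0,0,0,0,0,0,0,0,0,0,0,0,0,0,0,0,0]' |egrep 'tcp|wrist'
python3 -m inch '[0,0,0.03,0,0,0,0,0,0,0,0,0,0,0,0,0,0,0,0,0]' |egrep 'tcp|wrist'
for k in 1 2 3 4; do python3 -m inch '[0,0,0,0,0,0,0,0,0,0,0,0,0,0,0,0,0,0,0,0]' |egrep 'wrist'; done
sed -i 's/,.141\])/,Z])/; s/^import sys/import sys; Z=float(sys.argv[2]) if len(sys.argv)>2 else .141/' prof.py
python3 prof.py top .137; python3 prof.py side .137; python3 -c "
from h import *
to([.543,.015,.152],1.40)"
```

```text
tcp_pos: [0.5431, 0.0152, 0.1469]
wrist_force: [-3.7, 0.4, 12.8]
tcp_pos: [0.5431, 0.0152, 0.1469]
wrist_force: [-4.8, -0.5, 14.4]
wrist_force: [-4.5, 0.2, 14.5]
wrist_force: [-5.2, 0.9, 15.0]
wrist_force: [-4.8, 0.9, 15.1]
wrist_force: [-4.8, -0.2, 14.5]
24 [163 151 127]; 26 [164 152 128]; 28 [164 151 128]; 30 [163 150 127]; 32 [161 149 126]; 34 [162 150 126]; 36 [161 149 125]; 38 [160 148 125]; 40 [160 148 126]; 42 [159 147 125]; 44 [158 146 123]; 46 [157 145 122]; 48 [157 145 123]; 50 [157 144 122]; 52 [156 144 121]; 54 [153 141 118]; 56 [152 140 118]; 58 [152 140 118]; 60 [151 139 118]; 62 [150 138 117]; 64 [148 137 116]; 66 [147 135 114]; 68 [145 132 112]; 70 [142 131 110]; 72 [140 129 108]; 74 [138 127 106]; 76 [135 124 104]; 78 [132 122 102]; 80 [131 122 102]; 82 [128 119 100]; 84 [125 115  96]; 86 [121 111  94]; 88 [118 108  91]; 90 [113 103  87]; 92 [109 100  85]; 94 [105  97  82]; 96 [98 91 76]; 98 [91 84 71]; 100 [84 78 65]; 102 [75 70 58]; 104 [65 59 50]; 106 [52 47 41]; 108 [44 41 37]; 110 [52 51 48]; clk 27.3
24 [29 29 29]; 26 [30 30 29]; 28 [30 30 29]; 30 [29 29 29]; 32 [29 29 28]; 34 [28 30 28]; 36 [28 32 28]; 38 [30 35 30]; 40 [32 41 32]; 42 [34 49 36]; 44 [38 57 40]; 46 [42 66 45]; 48 [45 72 48]; 50 [48 79 52]; 52 [50 82 54]; 54 [51 84 56]; 56 [52 84 56]; 58 [52 83 57]; 60 [55 82 58]; 62 [59 84 61]; 64 [66 87 65]; 66 [76 94 72]; 68 [ 88 102  81]; 70 [ 98 109  89]; 72 [108 116  97]; 74 [114 121 102]; 76 [116 122 103]; 78 [113 118 101]; 80 [108 113  97]; 82 [ 97 104  88]; 84 [86 95 79]; 86 [75 88 70]; 88 [65 84 64]; 90 [58 82 59]; 92 [54 81 57]; 94 [52 80 55]; 96 [50 79 54]; 98 [48 75 52]; 100 [46 69 49]; 102 [43 63 46]; 104 [40 54 42]; 106 [38 47 38]; 108 [37 42 37]; 110 [38 40 38]; clk 27.35
clk 27.35 tcp [0.5431 0.0152 0.1469] yaw 1.403 q6 0.05 tilt [ 0.002  -0.0002] shift cm [ 0.01 -0.02 -0.51] turn 0.003075717454394944 F [-4.4  1.1 15.2] gap -0.0006
```

```bash
python3 prof.py wrist .137
```

```text
24 [34 33 34]; 26 [34 33 34]; 28 [34 33 35]; 30 [33 32 33]; 32 [ 65 124  75]; 34 [ 66 128  77]; 36 [ 67 129  78]; 38 [ 66 128  77]; 40 [ 66 129  77]; 42 [ 66 128  77]; 44 [ 66 128  77]; 46 [ 67 128  78]; 48 [ 67 128  77]; 50 [ 63 121  73]; 52 [26 25 26]; 54 [ 66 128  77]; 56 [147 168 141]; 58 [165 181 161]; 60 [165 181 161]; 62 [164 181 160]; 64 [165 181 161]; 66 [164 181 160]; 68 [161 176 153]; 70 [ 67 128  77]; 72 [51 96 59]; 74 [26 28 27]; 76 [ 66 128  78]; 78 [ 66 128  77]; 80 [ 66 128  77]; 82 [ 66 128  77]; 84 [ 66 127  76]; 86 [ 66 128  77]; 88 [ 66 127  76]; 90 [ 66 127  76]; 92 [ 55 104  64]; 94 [16 15 16]; 96 [15 15 16]; 98 [17 17 17]; 100 [25 25 26]; 102 [25 24 25]; 104 [25 24 25]; 106 [25 25 25]; 108 [25 24 25]; 110 [129 126 121]; clk 27.4
```

The sharp wrist view puts the lines at 52 and 73.7 mm and the bubble at 55.5–69.2 mm, so it is about -0.5 mm off the middle. The pan is against its stop: 15 N, and the force rises with no further travel. I hand in.

```bash
python3 -c "
from h import *
print(env.hand_in())"
```

```text
the job is handed in; nothing more can be done
None
```

The job is handed in: the level stands on the pan pressed down with about 15 N, the pan is on its stop and the bubble is about 0.5 mm from the middle. I viewed 11 pictures, one over the limit of 10. The hand-in gave no verdict.

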